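# Bearing ball dish: a quarter turn to the tin

## Task

Take the round dish by its black grip, lift it off the wooden cradle and turn it level through a quarter turn, so that its red pouring lip, which points straight ahead of the cradle now, points squarely out to the side where the open metal tin stands; keep the loose steel ball inside the dark ring in the middle of the dish all the time. Do not pour yet: finish while still holding the dish level and still, the tip of the lip over the middle of the tin and 2 to 8 cm above its rim. Leave the tin, the jar and the glue bottle where they stand.

Things in the scene. Friction and masses are not known exactly. Their poses are not given: they have to be found in the camera images.
- dish: round aluminium dish, 140 mm across, with a red pouring lip and a steel bail handle; 0.2 to 0.35 kg, 104 mm high in all. Origin: centre of the underside of its foot (76 mm wide, 9 mm high); z up, x points to the lip. Its rim is 32 mm above the origin. It starts seated in the cradle's recess (origin 12 mm above the bench), lip along the cradle's x within 0.05 rad
- dish_grip (a point): point on the dish's axis, 90 mm above its origin, inside the black square grip on the bail: 24 x 24 mm, 40 mm tall (64 to 104 mm above the dish's origin), sides parallel to the dish's x and y, so it can be gripped either way. The 8 mm bail bar runs along the dish's y under it, 58 to 66 mm above the origin
- dish_lip (a point): tip of the red pouring lip, 95 mm from the dish's axis along its x and 32 mm above the dish's origin (the lip is 39 mm wide)
- dish_centre (a point): point on the dish's axis 22 mm above its origin: the ball's centre when the ball lies exactly in the middle. The inside of the dish is flat for 6 mm round the axis, rises 7 degrees out to 36 mm, then 18 degrees to the rim, so jerks make the ball roll. The dark ring on it has 28 mm radius
- ball_center (a point): centre of the loose steel ball, 22 mm in diameter, 44 g, which rolls freely in the dish
- cradle: fixed dark wooden round cradle, 112 mm across. Origin: centre of its underside on the bench. Its recess floor is 12 mm up, its rim (104 mm across outside, 92 mm inside) 17 mm up. x: the way the dish's lip points at the start; the tin stands about 150 mm from its axis on its +y or -y side, the jar on the other side
- tin: open round metal tin, 69 mm across, 38 mm high, with a layer of panel pins at the bottom. Origin: centre of its underside on the bench
- tin_mouth (a point): centre of the tin's open mouth, at rim height, 38 mm above the bench
- jar: clear glass jar with pale green contents, 61 mm across, 82 mm high, to be left alone. Origin: centre of its underside
- glue_bottle: white glue bottle with red tip, 50 mm across, 157 mm high, to be left alone. Origin: centre of its underside
There are look-alikes about, which are no part of the job. There is more than one size of the tin; the job needs the largest.

How it is judged:
On the way:
1. the dish is lifted clear of the cradle, ball in the ring (z of dish in the frame of cradle above 0.025 m and contact force between dish and cradle below 0.1 N and contact force between the fingers and dish above 1 N and distance between ball_center and dish_centre below 0.032 m), for 0.2 s.
At the end, for the whole second after the job is handed in: held by the fingers alone, still, level within 0.1 rad, clear of cradle and tin; x axis along the cradle's y within 0.22 rad, cradle behind the lip; lip tip within 27 mm of the tin's axis, 14 to 87 mm above its rim; ball within 32 mm of the middle; tin upright (horizontal distance between dish_lip and tin_mouth below 0.027 m and height (world z) of dish_lip between 0.052 and 0.125 m and angle between the x axis of dish and the y axis of cradle, either way round below 0.22 rad and x of cradle in the frame of dish below 0 m and angle between each of dish, tin's own z axis and vertical below 0.1 rad and distance between ball_center and dish_centre below 0.032 m and contact force between the fingers and dish above 1 N and contact force between dish and cradle below 0.1 N and contact force between dish and tin below 0.1 N and linear speed of dish below 0.02 m/s); the arm keeps its last pose, push and grip.
It fails at once if the ball leaves the ring in the middle of the dish (more than 32 mm from the centre) (distance between ball_center and dish_centre above 0.032 m).
It fails at once if the dish tips more than 0.17 rad (10 degrees) (angle between dish's own z axis and vertical above 0.17 rad).
It fails at once if the tin, jar or glue bottle is moved more than 20 mm (distance of any of tin, jar, glue_bottle from where it was at the start of the episode above 0.02 m).
It also fails if it takes over 35 s, if anything falls off the work surface, if the arm or the gripper's body presses on something with over 40 N, if the wrist force passes 120 N, or if a joint passes its speed limit or range.

## Robot

A 6-joint arm with a two-finger parallel gripper is mounted at the origin on the work surface; the furniture and walls round the work are solid. World frame = base frame: x ahead of the robot, y to its left, z up, the work surface at z = 0. Lengths are in m, angles in rad, forces in N, time in s.
With the tool pointing down it reaches from about 0.425 to 0.925 m from the base axis. Payload 12.5 kg.
Tool frame: the origin (TCP) lies between the finger pads; the fingertips stand 8 mm ahead of it and the grasp point (between the pads) lies 11 mm behind it (tcp_to_tips is the distance from the TCP to the fingertips, in m); z points along the fingers, y is the line along which they close (so a half turn about z gives the same grasp; the last joint's range is limited). The gripper opens to 85 mm and grips with 20 to 120 N. Pads are 22 mm wide; open, the fingers measure 114 mm over their backs; the gripper's body (76 mm by 85 mm) begins 54 mm behind the grasp point. The pads swing forward as they close: fully open they stand 13 mm farther back than shut.
Start: joints at [-1.296, 0.491, 1.559, -0, 1.092, -0.106], TCP at [0.232, -0.58, 0.239] pointing down, gripper open.
Joint ranges: [-3.1, 3.1], [-0.84, 2.19], [0.05, 2.79], [-1.13, 4.28], [0.06, 2.93], [-2.69, 2.69]. Speed limits (rad/s): [2.22, 2.22, 2.79, 3.14, 3.14, 3.14].

## Interface

Orientations are given as a 3x3 rotation matrix whose columns are the frame's x, y, z axes.
In Python, from bench import * gives the robot as it stands.
- The arm moves only by the tool step_arm, never from a script. Its argument "plan" is a list of rows, each a list of 7 numbers: the turn, a rotation vector about the world's x, y, z in degrees, then the shift along the world's x, y, z in m, then the finger opening in m, from 0 to 0.0854. A call has 1 to 20 rows; each row is the pose to reach, as a shift and turn from the pose commanded when the call began; what a row does not reach only later rows make up. A row lasts 1/10 s, in which the tool goes at most 50 mm and 8.59 degrees, less where a joint would pass 70% of its speed; a pose out of reach is approached as far as the arm can. A call with a gripper value outside its range is refused whole. The fingers move at their own pace and stop on an object; the grip force is fixed at half the most. Time passes only in rows, so rows that repeat a pose let the fingers close. It gives the time, the measured TCP pose, the force, the opening and the grip force at its end, in the units of the state.
- sense(): the state, without advancing time (a new reading comes with each control period).
- read_camera(name): name is "scene" or "side" or "wrist"; returns a dict with "color" (480x640x3 uint8, red, green, blue), "range_z" (480x640 float32, m along the optical axis (not along the pixel's ray), 0 where there is no reading), "fx", "fy", "cx", "cy" (pixels), "k1" (the pictures are not rectified: a ray, as slopes to the right and down, at radius r is drawn at 1 + k1 r^2 times it, then the intrinsics apply), "eye" and "attitude" of the camera in the world. Camera axes: x right, y down, z forward; pixel columns grow to the right and rows downward; lengths in m; the calibration is good to about 2 mm. A picture is of the moment at which its call begins.
- finish_job(): hands the job in; it is judged then, once.
The state is a dict: "time_s": time; "joints": joint angles; "qd": joint speeds; "joint_efforts": joint torques, N m; "ee_pos": TCP position; "orientation": TCP orientation; "force": force on the tool from outside, world axes, zero at the start; "ft_torque": the same for the moment, N m; "finger_gap": finger opening in m; "grip_force": force on a finger pad.
Only numpy, scipy, OpenCV 4.12 (cv2) and the standard library are available. Lean on these libraries where they do the work, as an engineer would, in place of code of your own. Each camera call takes 0.05 s, during which the arm holds its last target. There are 200 camera calls.

## Working session

There is one attempt and no reset: what is moved stays moved. The work goes in short steps, Python scripts to look and compute and a tool call to move; the robot and the scene stay as the last step left them, time stands still between calls to the robot, and variables do not carry over. Pictures are saved under pics/ and viewed, at most 10 in all, crops included, and the job is handed in when it is done.

Besides the shell and the picture viewer there is one more tool, called after "Call:" as name(argument=value, ...) on one line, values as JSON. step_arm: Moves the arm, as the interface text tells. Its arguments: {"type":"object","properties":{"plan":{"type":"array","items":{"type":"array","items":{"type":"number"}}}},"required":["plan"]}

```bash
mkdir -p pics
cat > h.py <<'E'
from bench import *
import numpy as np, cv2, pickle
def snap(n,f):
    c=read_camera(n); pickle.dump(c,open(f'pics/{f}.pkl','wb')); cv2.imwrite(f'pics/{f}.png',c['color'][:,:,::-1]); return c
def load(f): return pickle.load(open(f'pics/{f}.pkl','rb'))
def ray(c,u,v):
    K=np.array([[c['fx'],0,c['cx']],[0,c['fy'],c['cy']],[0,0,1.]])
    p=cv2.undistortPoints(np.array([[[u,v]]],float),K,np.array([c['k1'],0,0,0.]))[0,0]
    return np.array(c['eye']),np.array(c['attitude'])@np.array([p[0],p[1],1])
def pt(c,u,v):
    e,d=ray(c,u,v); z=c['range_z'][int(round(v)),int(round(u))]; return e+d*z
def atz(c,u,v,z):
    e,d=ray(c,u,v); return e+d*(z-e[2])/d[2]
def tri(rs):
    A=0;b=0
    for e,d in rs:
        d=d/np.linalg.norm(d);P=np.eye(3)-np.outer(d,d);A=A+P;b=b+P@e
    return np.linalg.solve(A,b)
E
python3 -c "
from h import *
for n in ['scene','side','wrist']:
    c=snap(n,n+'0'); print(n,c['eye'],np.round(c['attitude'],3).tolist(),c['k1'],c['fx'])
print(sense())
a=[cv2.imread(f'pics/{n}0.png') for n in ['scene','side']]
"
```

```text
scene [-0.34157368  0.63704314  0.57074308] [[-0.621, -0.322, 0.715], [-0.784, 0.26, -0.563], [-0.005, -0.91, -0.414]] -0.17692321457935392 580.999439484812
side [0.27946231 0.83805718 0.59705078] [[-0.975, -0.098, 0.2], [-0.222, 0.492, -0.842], [-0.016, -0.865, -0.502]] -0.051543506221093015 567.1225029246613
wrist [ 0.31026027 -0.54826692  0.37205968] [[0.371, -0.876, -0.307], [-0.928, -0.351, -0.121], [-0.001, 0.33, -0.944]] 0.03287860953799936 424.2714526424726
{'time_s': 0.15, 'joints': array([-1.29558176e+00,  4.91413489e-01,  1.55931718e+00, -9.68019429e-06,
        1.09170935e+00, -1.05585253e-01]), 'qd': array([ 0.00020893,  0.00037436, -0.00075573,  0.00270333,  0.00036136,
        0.00021028]), 'joint_efforts': array([ 7.27226416e-04, -6.18707657e+01, -2.61693263e+01, -9.48413367e-05,
        3.20343919e-03,  3.92215293e-05]), 'ee_pos': array([ 0.23227263, -0.58006118,  0.23886405]), 'orientation': array([[ 9.28366019e-01,  3.71667159e-01, -2.38540948e-04],
       [ 3.71667227e-01, -9.28365667e-01,  8.13139879e-04],
       [ 8.07641626e-05, -8.43549285e-04, -9.99999641e-01]]), 'force': array([-0.15280886,  0.45847503,  0.07254877]), 'ft_torque': array([ 0.00396804,  0.0519096 , -0.0574647 ]), 'grip_force': 0.0, 'finger_gap': 0.08482301125842197}
```

View pics/scene0.png

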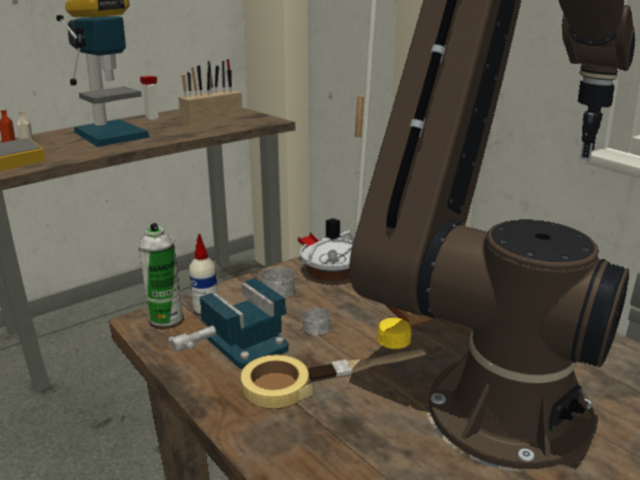

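View pics/side0.png

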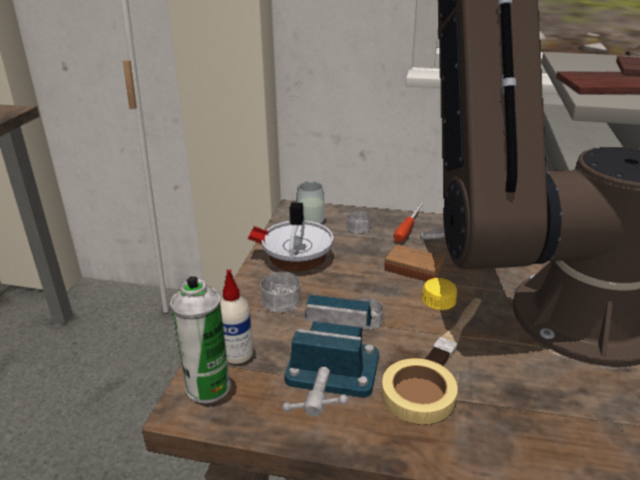

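The scene view shows the dish at (333,252), the tin at (277,281) and the glue bottle at (202,275). In the side view the grip is at (296,213), the lip at (258,235), the tin at (281,291), the jar at (310,200) and the bottle at (236,320). I'll enlarge both next.

```bash
python3 -c "
from h import *
a=cv2.imread('pics/scene0.png')[210:310,250:380];b=cv2.imread('pics/side0.png')[175:320,225:355]
a=cv2.resize(a,None,fx=3,fy=3,interpolation=cv2.INTER_CUBIC);b=cv2.resize(b,None,fx=4,fy=4,interpolation=cv2.INTER_CUBIC)
cv2.imwrite('pics/crA.png',a);
o=np.zeros((580,800,3),np.uint8); o[:300,:280]=a[:,:280] ;o[:580,280:800]=b; cv2.imwrite('pics/cr.png',o)
s,d=load('scene0'),load('side0')
for n,c,u,v in [('grip',d,296,213),('grip',s,333,229),('lip',d,251,233),('tin',d,281,278),('tin front',d,281,300),('bottle',d,237,330),('jar',d,310,205),('rimR',d,332,240)]: print(n,pt(c,u,v).round(4), c['range_z'][v,u])
print('tin mouth z38',atz(d,280,280,.038))
"
```

```text
grip [ 0.5256 -0.079   0.1018] 1.069499
grip [ 0.5177 -0.0831  0.0997] 1.2150916
lip [ 0.6206 -0.0848  0.0447] 1.122047
tin [0.5293 0.026  0.0234] 1.0211834
tin front [0.511  0.0922 0.0248] 0.9610616
bottle [0.5387 0.2284 0.0643] 0.83225214
jar [ 0.5306 -0.2153  0.0507] 1.210826
rimR [ 0.4596 -0.0962  0.0405] 1.1015224
tin mouth z38 [0.52299451 0.05310668 0.038     ]
```

View pics/cr.png

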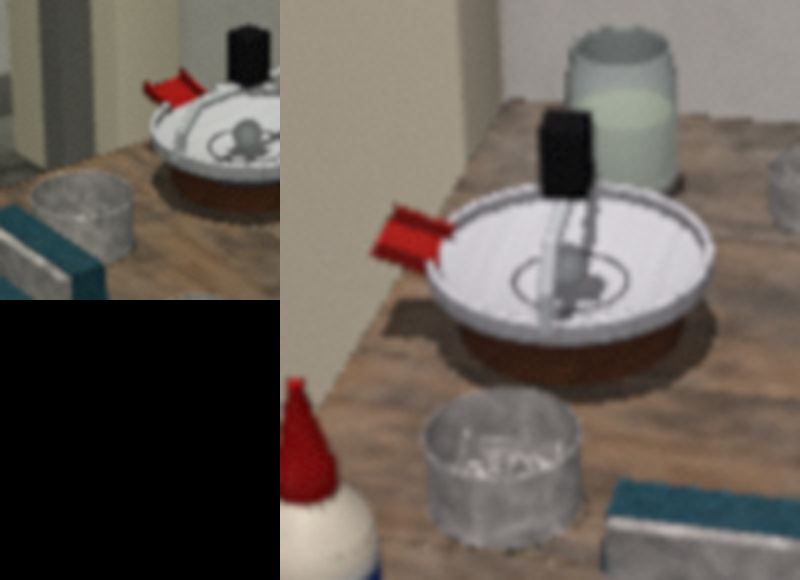

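The crop shows the lip tip at about (250,236) in the side image, the dish's lip pointing roughly along +x, and the ball in the ring. The tin mouth centre is near (281,280), on the +y side of the dish. I'll move above the dish to measure with the wrist camera.

Call:
step_arm(plan=[[0,0,64,0.278,0.52,0.03,0.0854],[0,0,64,0.278,0.52,0.03,0.0854],[0,0,64,0.278,0.52,0.03,0.0854],[0,0,64,0.278,0.52,0.03,0.0854],[0,0,64,0.278,0.52,0.03,0.0854],[0,0,64,0.278,0.52,0.03,0.0854],[0,0,64,0.278,0.52,0.03,0.0854],[0,0,64,0.278,0.52,0.03,0.0854],[0,0,64,0.278,0.52,0.03,0.0854],[0,0,64,0.278,0.52,0.03,0.0854],[0,0,64,0.278,0.52,0.03,0.0854],[0,0,64,0.278,0.52,0.03,0.0854],[0,0,64,0.278,0.52,0.03,0.0854],[0,0,64,0.278,0.52,0.03,0.0854],[0,0,64,0.278,0.52,0.03,0.0854],[0,0,64,0.278,0.52,0.03,0.0854]])

```text
time_s: 1.75
ee_pos: [0.5099, -0.0613, 0.2693]
orientation: [[0.075, 0.997, -0.0], [0.997, -0.075, -0.0], [-0.0, -0.0, -1.0]]
force: [0.8, 0.2, -0.4]
finger_gap: 0.0851
grip_force: 0.0
```

```bash
python3 -c "
from h import *
c=snap('wrist','w1');s=sense();print(s['time_s'],s['ee_pos'],s['orientation'].round(4).tolist(),s['joints'].round(3))
"
```

```text
1.8 [ 0.50993016 -0.061296    0.26931593] [[0.0747, 0.9972, -0.0001], [0.9972, -0.0747, -0.0], [-0.0, -0.0001, -1.0]] [-0.248  0.3    1.788 -0.     1.053 -0.173]
```

View pics/w1.png

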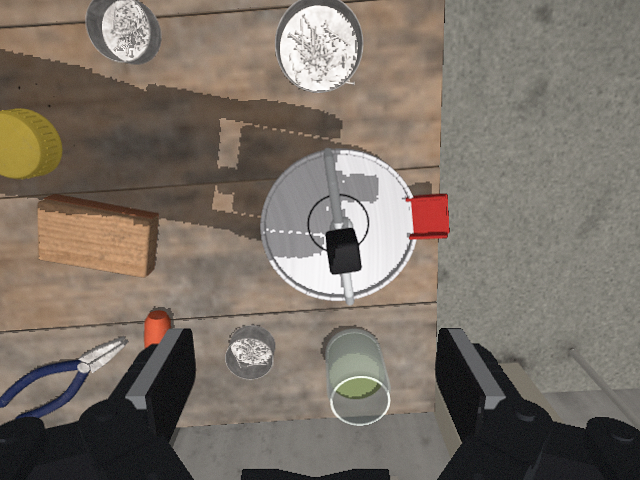

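The wrist view shows the dish rim spanning columns 261–417 and rows 149–300, with the grip top near (344,256). The lip end is at (448,195)–(448,238), the tin at (319,46), and the ball is hidden under the grip. I'll enlarge this for exact corner positions.

```bash
python3 -c "
from h import *
a=cv2.imread('pics/w1.png')[0:310,250:460]
b=cv2.resize(a[140:310],None,fx=3,fy=3,interpolation=cv2.INTER_CUBIC);t=cv2.resize(a[:100,10:120],None,fx=3,fy=3,interpolation=cv2.INTER_CUBIC)
g=cv2.resize(a[220:280,70:120],None,fx=3,fy=3) 
o=np.zeros((600,640,3),np.uint8);
for i in range(0,630,30): cv2.line(b,(i,0),(i,4 if i%150 else 10),(0,255,255),1)
for i in range(0,510,30): cv2.line(b,(0,i),(4 if i%150 else 10,i),(0,255,255),1)
cv2.imwrite('pics/w1c.png',b);cv2.imwrite('pics/w1t.png',t)
w,d,s=load('w1'),load('side0'),load('scene0')
# tin mouth: pixels with measured height 0.033-0.042 near tin
def cloud(c):
    v,u=np.mgrid[0:480,0:640]; K=np.array([[c['fx'],0,c['cx']],[0,c['fy'],c['cy']],[0,0,1.]])
    p=cv2.undistortPoints(np.stack([u,v],-1).reshape(-1,1,2).astype(float),K,np.array([c['k1'],0,0,0.])).reshape(-1,2)
    z=c['range_z'].reshape(-1,1); return np.array(c['eye'])+(np.c_[p,np.ones(len(p))]*z)@np.array(c['attitude']).T, z[:,0]>0
for n,c in (('w',w),('side',d),('scene',s)):
    P,ok=cloud(c);
    col=c['color'].reshape(-1,3).astype(int)
    def rep(nm,m):
        m=m&ok; Q=P[m]
        if len(Q)>5: print(n,nm,len(Q),np.median(Q,0).round(4),Q.min(0).round(4),Q.max(0).round(4), ((Q.min(0)+Q.max(0))/2).round(4))
    near=lambda x,y,r:np.hypot(P[:,0]-x,P[:,1]-y)<r
    rep('griptop',near(.523,-.09,.03)&(P[:,2]>.112)&(P[:,2]<.125))
    rep('tinrim',near(.523,.055,.05)&(P[:,2]>.034)&(P[:,2]<.044))
    rep('dishrim',near(.523,-.09,.075)&(P[:,2]>.041)&(P[:,2]<.048))
    red=(col[:,0]>130)&(col[:,1]<60)&(col[:,2]<60)
    rep('lip',red&near(.6,-.08,.05))
    rep('jar',near(.53,-.24,.05)&(P[:,2]>.078)&(P[:,2]<.09))
    if n=='w':
        m=ok&red&near(.6,-.08,.05); Q=P[m]; ctr=np.median(Q[Q[:,0]>Q[:,0].max()-.004],0); print('liptip',ctr)
"
```

```text
w griptop 977 [ 0.5275 -0.0894  0.1145] [ 0.5149 -0.1024  0.112 ] [ 0.54   -0.0776  0.1168] [ 0.5275 -0.09    0.1144]
w tinrim 529 [0.5176 0.0586 0.0365] [0.4859 0.0252 0.034 ] [0.5552 0.0916 0.0397] [0.5205 0.0584 0.0368]
w dishrim 1967 [ 0.5199 -0.0756  0.043 ] [ 0.4573 -0.1605  0.041 ] [ 0.5969 -0.0193  0.0479] [ 0.5271 -0.0899  0.0444]
w lip 1333 [ 0.6078 -0.0837  0.0411] [ 0.5871 -0.103   0.0342] [ 0.6238 -0.0638  0.0542] [ 0.6054 -0.0834  0.0442]
w jar 550 [ 0.5363 -0.2451  0.0802] [ 0.5095 -0.2723  0.078 ] [ 0.5633 -0.216   0.083 ] [ 0.5364 -0.2442  0.0805]
liptip [ 0.62119643 -0.08691564  0.04427978]
side griptop 86 [ 0.5276 -0.0855  0.115 ] [ 0.5167 -0.1029  0.112 ] [ 0.5406 -0.075   0.1173] [ 0.5286 -0.089   0.1147]
side tinrim 180 [0.521  0.0573 0.0364] [0.4867 0.0239 0.034 ] [0.5552 0.0956 0.0398] [0.521  0.0598 0.0369]
side dishrim 349 [ 0.5229 -0.0702  0.0434] [ 0.4593 -0.1619  0.041 ] [ 0.5965 -0.0177  0.0478] [ 0.5279 -0.0898  0.0444]
side lip 88 [ 0.6075 -0.0882  0.0419] [ 0.5896 -0.102   0.0361] [ 0.6225 -0.0616  0.0538] [ 0.606  -0.0818  0.045 ]
side jar 110 [ 0.5394 -0.2417  0.0807] [ 0.5101 -0.272   0.0781] [ 0.5649 -0.2134  0.0842] [ 0.5375 -0.2427  0.0812]
scene griptop 57 [ 0.5246 -0.084   0.1155] [ 0.5154 -0.1013  0.1122] [ 0.5419 -0.0766  0.1184] [ 0.5287 -0.089   0.1153]
scene tinrim 146 [0.5189 0.0619 0.0369] [0.4843 0.0262 0.034 ] [0.5597 0.0949 0.0413] [0.522  0.0605 0.0377]
scene dishrim 234 [ 0.5272 -0.0541  0.0438] [ 0.4609 -0.1575  0.0411] [ 0.5968 -0.0176  0.0478] [ 0.5288 -0.0876  0.0444]
scene lip 76 [ 0.6074 -0.0857  0.0416] [ 0.589  -0.1027  0.0361] [ 0.6242 -0.0655  0.051 ] [ 0.6066 -0.0841  0.0435]
```

View pics/w1c.png

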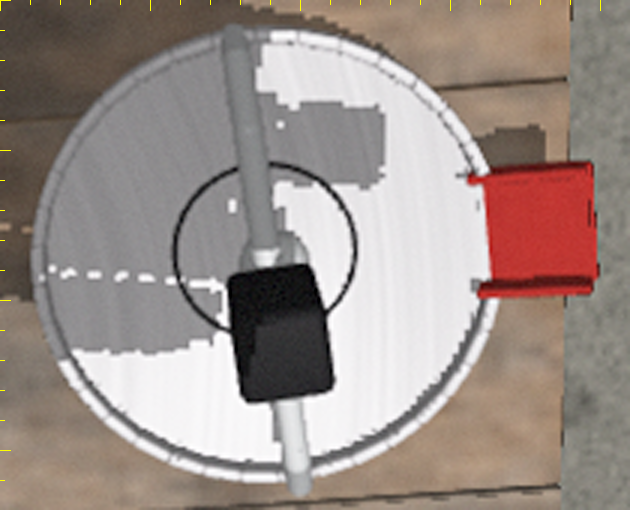

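The crop shows the lip tip edge from (596,163) to (598,278) and the bail feet at (235,30) and (300,487) in crop pixels (×3, offset 250,140). The ball is just visible inside the ring at (280,250). Next is the heading.

```bash
python3 -c "
from h import *
w=load('w1');q=lambda x,y,z:atz(w,250+x/3,140+y/3,z)
a,b=q(235,30,.045),q(300,487,.045);v=a-b;print('bail',a,b,np.arctan2(-v[0],v[1]),(a+b)/2)
a,b=q(594,163,.05),q(596,293,.05);v=a-b;print('lip',a,b,np.arctan2(-v[0],v[1]),np.linalg.norm(v))
m=(a+b)/2-np.array([.5278,-.0895,0]);print(m,np.arctan2(m[1],m[0]))
a,b=q(228,283,.116),q(243,402,.116);v=a-b;print('gripL',a,b,np.arctan2(-v[0],v[1]))
a,b=q(243,402,.116),q(334,388,.116);v=b-a;print('gripbot',a,b,np.arctan2(v[1],v[0]),np.linalg.norm(v))
# triangulate grip top corner (near +y,-x?) wrist vs side
d=load('side0')
"
```

```text
bail [ 0.52273615 -0.01994776  0.045     ] [ 0.5339418  -0.16157778  0.045     ] 0.07895470643056882 [ 0.52833897 -0.09076277  0.045     ]
lip [ 0.62080337 -0.06370868  0.05      ] [ 0.62249667 -0.10244772  0.05      ] 0.04368253205031642 0.038776029899642406
[0.09385002 0.0064218  0.05      ] 0.06831965886114427
gripL [ 0.51583407 -0.06983967  0.116     ] [ 0.51746296 -0.10064736  0.116     ] 0.052823459053639034
gripbot [ 0.51746296 -0.10064736  0.116     ] [ 0.53978762 -0.09858927  0.116     ] 0.09192884243465363 0.02241933168053899
```

Heading is about +0.068 rad (3.9°). The grip is at (0.5278,-0.0895) with its top at 0.115, and the tin mouth is at (0.521,0.059,0.037); all of this matches the given sizes. Align and descend.

Call:
step_arm(plan=[[0,0,8.2,0.018,-0.028,0,0.05],[0,0,8.2,0.018,-0.028,-0.03,0.05],[0,0,8.2,0.018,-0.028,-0.06,0.05],[0,0,8.2,0.018,-0.028,-0.09,0.05],[0,0,8.2,0.018,-0.028,-0.11,0.05],[0,0,8.2,0.018,-0.028,-0.13,0.05],[0,0,8.2,0.018,-0.028,-0.15,0.05],[0,0,8.2,0.018,-0.028,-0.165,0.05],[0,0,8.2,0.018,-0.028,-0.175,0.05],[0,0,8.2,0.018,-0.028,-0.181,0.05],[0,0,8.2,0.018,-0.028,-0.183,0.05],[0,0,8.2,0.018,-0.028,-0.183,0.05]])

```text
time_s: 3.0
ee_pos: [0.5284, -0.0884, 0.0866]
orientation: [[-0.07, 0.998, 0.0], [0.998, 0.07, -0.0], [-0.0, 0.0, -1.0]]
force: [0.3, 0.4, -0.5]
finger_gap: 0.05
grip_force: 0.0
```

```bash
python3 -c "
from h import *
c=snap('wrist','w2');d=snap('side','s2');s=sense();print(s['time_s'],s['ee_pos'],s['orientation'].round(4).tolist(),s['force'])
o=np.zeros((480,800,3),np.uint8);o[:,:400]=cv2.resize(cv2.imread('pics/w2.png')[0:480,120:520],(400,480));o[:400,400:]=cv2.resize(cv2.imread('pics/s2.png')[170:270,250:350],(400,400))
cv2.imwrite('pics/c2.png',o)"
```

```text
3.1 [ 0.52854457 -0.08835328  0.08685857] [[-0.07, 0.9975, 0.0009], [0.9975, 0.07, -0.0003], [-0.0003, 0.0009, -1.0]] [-0.89426335 -0.34421095 -1.23574032]
```

View pics/c2.png

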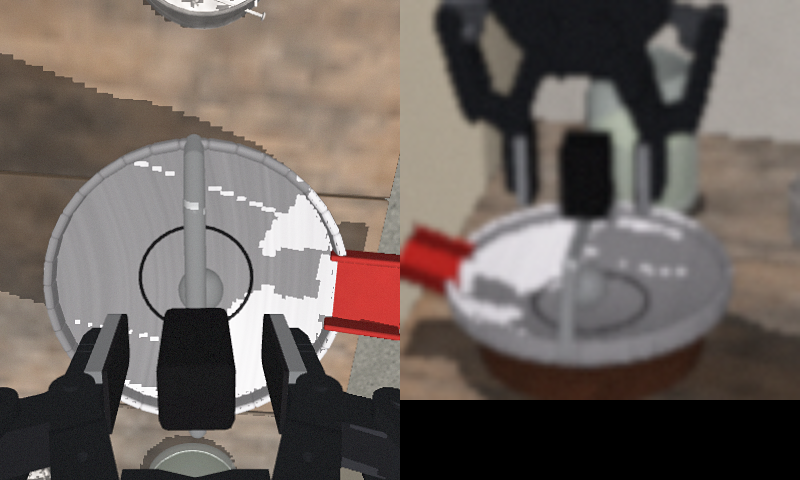

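The grip sits centred between the pads: in the side crop the pads are at 536 and 638 and the grip spans 562–612. The bail is square to the tool, and the ball is inside the ring. Close slowly.

Call:
step_arm(plan=[[0,0,0,0,0,0,0.046],[0,0,0,0,0,0,0.042],[0,0,0,0,0,0,0.038],[0,0,0,0,0,0,0.035],[0,0,0,0,0,0,0.032],[0,0,0,0,0,0,0.03],[0,0,0,0,0,0,0.028],[0,0,0,0,0,0,0.026],[0,0,0,0,0,0,0.025],[0,0,0,0,0,0,0.024],[0,0,0,0,0,0,0.023],[0,0,0,0,0,0,0.022],[0,0,0,0,0,0,0.02],[0,0,0,0,0,0,0.018],[0,0,0,0,0,0,0.015],[0,0,0,0,0,0,0.01],[0,0,0,0,0,0,0.0],[0,0,0,0,0,0,0.0],[0,0,0,0,0,0,0.0]])

```text
time_s: 5.0
ee_pos: [0.5285, -0.0883, 0.0865]
orientation: [[-0.07, 0.998, 0.001], [0.998, 0.07, -0.0], [-0.0, 0.001, -1.0]]
force: [0.7, -0.3, 5.8]
finger_gap: 0.0232
grip_force: 59.0
```

```bash
python3 -c "
from h import *
c=snap('wrist','w3');s=sense();print(s['time_s'],s['ee_pos'],s['force'],s['grip_force'],s['finger_gap'])
cv2.imwrite('pics/w3c.png',cv2.imread('pics/w3.png')[120:420,150:550])"
```

```text
5.05 [ 0.52850032 -0.08829553  0.08649346] [0.52846062 0.01592052 5.34447569] 58.959492444992065 0.02352666849181886
```

View pics/w3c.png

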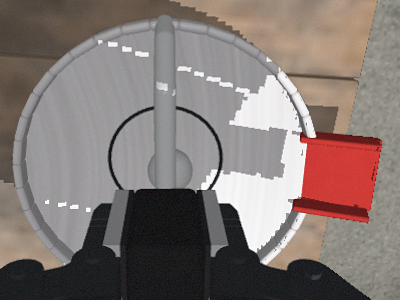

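Gripped at 59 N and 23 mm, with the ball in the ring at crop (170,168). Lift gently.

Call:
step_arm(plan=[[0,0,0,0,0,0.0005,0],[0,0,0,0,0,0.0015,0],[0,0,0,0,0,0.003,0],[0,0,0,0,0,0.005,0],[0,0,0,0,0,0.008,0],[0,0,0,0,0,0.012,0],[0,0,0,0,0,0.016,0],[0,0,0,0,0,0.02,0],[0,0,0,0,0,0.025,0],[0,0,0,0,0,0.03,0],[0,0,0,0,0,0.035,0],[0,0,0,0,0,0.039,0],[0,0,0,0,0,0.042,0],[0,0,0,0,0,0.045,0],[0,0,0,0,0,0.047,0],[0,0,0,0,0,0.048,0],[0,0,0,0,0,0.048,0],[0,0,0,0,0,0.048,0],[0,0,0,0,0,0.048,0],[0,0,0,0,0,0.048,0]])

```text
time_s: 7.05
ee_pos: [0.5283, -0.0882, 0.1342]
orientation: [[-0.07, 0.998, -0.0], [0.998, 0.07, 0.0], [0.0, -0.0, -1.0]]
force: [0.6, 0.0, -3.9]
finger_gap: 0.0234
grip_force: 59.0
```

```bash
python3 -c "
from h import *
c=snap('wrist','w4');d=snap('side','s4');s=sense();print(s['time_s'],s['ee_pos'],s['force'],s['grip_force'],s['finger_gap'])
o=np.zeros((480,800,3),np.uint8);o[:300,:400]=cv2.imread('pics/w4.png')[120:420,150:550];o[:480,400:]=cv2.resize(cv2.imread('pics/s4.png')[170:290,240:340],(400,480))
cv2.imwrite('pics/c4.png',o)"
```

```text
7.15 [ 0.52829125 -0.08823628  0.13423968] [-0.79011738  1.06231674 -4.47738304] 58.949777483940125 0.023410642437902137
```

View pics/c4.png

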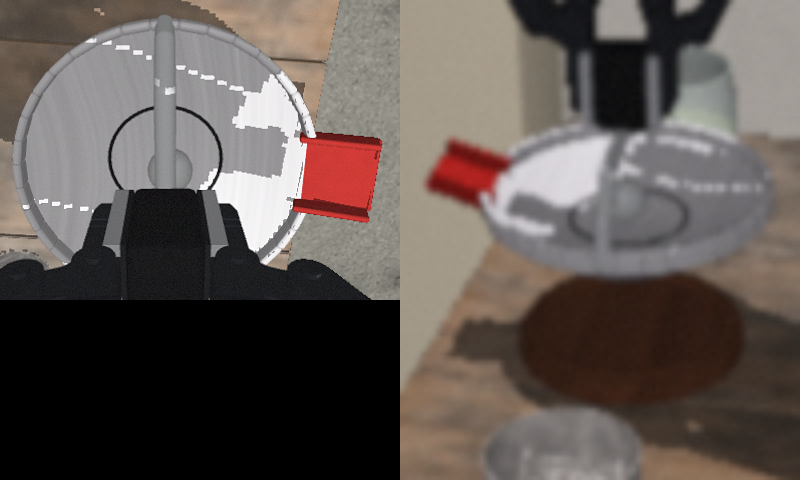

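The dish is clear of the cradle and level, with the ball still in the ring. Turn and shift in two eased halves.

Call:
step_arm(plan=[[0,0,0.3,0,0.0002,0,0],[0,0,1,0,0.0006,0,0],[0,0,2,0,0.0012,0,0],[0,0,3.5,0,0.002,0,0],[0,0,5.5,0,0.0032,0,0],[0,0,8,0,0.0046,0,0],[0,0,11,0,0.0064,0,0],[0,0,14.5,0,0.0084,0,0],[0,0,18,0,0.0104,0,0],[0,0,21.5,0,0.0124,0,0],[0,0,25,0,0.0144,0,0],[0,0,28.5,0,0.0165,0,0],[0,0,32,0,0.0185,0,0],[0,0,35,0,0.0202,0,0],[0,0,37.5,0,0.0217,0,0],[0,0,40,0,0.0231,0,0],[0,0,42,0,0.0243,0,0],[0,0,43.5,0,0.0251,0,0],[0,0,44.5,0,0.0257,0,0],[0,0,45,0,0.026,0,0]])

```text
time_s: 9.15
ee_pos: [0.5283, -0.0622, 0.1343]
orientation: [[-0.756, 0.655, 0.0], [0.655, 0.756, 0.0], [-0.0, 0.0, -1.0]]
force: [0.0, -0.9, -3.6]
finger_gap: 0.0232
grip_force: 59.0
```

Call:
step_arm(plan=[[0,0,0.3,0,0.0002,0,0],[0,0,1,0,0.0006,0,0],[0,0,2,0,0.0012,0,0],[0,0,3.5,0,0.002,0,0],[0,0,5.5,0,0.0032,0,0],[0,0,8,0,0.0046,0,0],[0,0,11,0,0.0064,0,0],[0,0,14.5,0,0.0084,0,0],[0,0,18,0,0.0104,0,0],[0,0,21.5,0,0.0124,0,0],[0,0,25,0,0.0144,0,0],[0,0,28.5,0,0.0165,0,0],[0,0,32,0,0.0185,0,0],[0,0,35,0,0.0202,0,0],[0,0,37.5,0,0.0217,0,0],[0,0,40,0,0.0231,0,0],[0,0,42,0,0.0243,0,0],[0,0,43.5,0,0.0251,0,0],[0,0,44.5,0,0.0257,0,0],[0,0,45,0,0.026,0,0]])

```text
time_s: 11.15
ee_pos: [0.5283, -0.0362, 0.1343]
orientation: [[-0.997, -0.071, -0.0], [-0.071, 0.997, 0.0], [-0.0, 0.0, -1.0]]
force: [-0.2, -0.7, -3.8]
finger_gap: 0.0233
grip_force: 59.0
```

```bash
python3 -c "
from h import *
c=snap('wrist','w5');d=snap('side','s5');s=sense();print(s['time_s'],s['ee_pos'],s['orientation'].round(3).tolist(),s['force'],s['grip_force'],s['joints'].round(2))
o=np.zeros((560,800,3),np.uint8);o[:300,:400]=cv2.imread('pics/w5.png')[120:420,150:550];o[:560,400:]=cv2.resize(cv2.imread('pics/s5.png')[180:320,240:340],(400,560))
cv2.imwrite('pics/c5.png',o)
v,u=np.mgrid[0:480,0:640]
for c in (c,d):
    col=c['color'].astype(int);m=(col[...,0]>110)&(col[...,1]<60)&(col[...,2]<60)&(c['range_z']>0)
    P=np.array([pt(c,a,b) for b,a in zip(v[m],u[m])]) if m.sum() else np.zeros((0,3)); P=P[(P[:,1]<.12)&(P[:,1]>-.03)&(abs(P[:,0]-.52)<.06)]
    if len(P): print(len(P),P.min(0).round(4),P.max(0).round(4),np.median(P,0).round(4))
"
```

```text
11.25 [ 0.5283073  -0.03622078  0.13431413] [[-0.998, -0.07, 0.0], [-0.07, 0.998, 0.0], [-0.0, 0.0, -1.0]] [ 0.83684295 -0.19100496 -2.63336863] 58.97119581699371 [-0.19  0.5   1.9   0.    0.74 -1.83]
2708 [0.5038 0.0231 0.0311] [0.5432 0.0925 0.1017] [0.5242 0.039  0.0881]
102 [0.5048 0.0348 0.0852] [0.5412 0.0638 0.1011] [0.524  0.0555 0.0924]
```

View pics/c5.png

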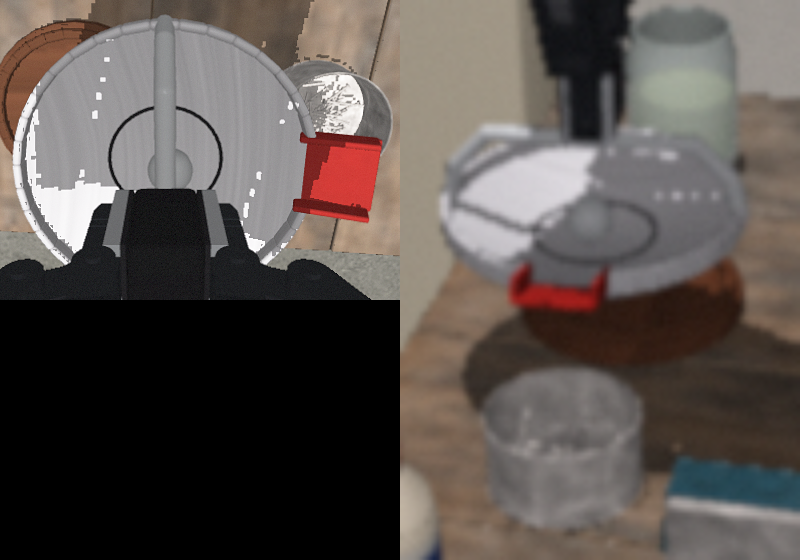

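The lip points along +y with its tip at about (0.523, 0.060, 0.09). The tin's axis is at (0.521, 0.059), so the lip is about 5 cm above the rim. The ball is in the ring. I'll settle, then hand in.

Call:
step_arm(plan=[[0,0,0,0,0,0,0],[0,0,0,0,0,0,0],[0,0,0,0,0,0,0],[0,0,0,0,0,0,0],[0,0,0,0,0,0,0],[0,0,0,0,0,0,0],[0,0,0,0,0,0,0],[0,0,0,0,0,0,0]])

```text
time_s: 12.05
ee_pos: [0.5283, -0.0363, 0.1343]
orientation: [[-0.998, -0.07, 0.0], [-0.07, 0.998, 0.0], [-0.0, 0.0, -1.0]]
force: [0.1, -0.2, -3.4]
finger_gap: 0.0229
grip_force: 59.0
```

```bash
python3 -c "
from bench import *
print(finish_job())"
```

```text
the job is handed in; nothing more can be done
None
```

I handed the job in at about 12 s, with no verdict returned: the dish is held level and still, its lip about 2 mm from the tin's axis and 5 cm above the rim, and the ball was inside the ring in the last pictures.

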